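# Lay the ratchet-propped specimen board flat and take its picture

### The job

The specimen board is propped up on its ratchet. Raise it (it has a blue lift tab) past the top notch until the pawl tips out, then let it down gently until it lies flat, without touching the pawl. Then take the picture with the red shutter button: press to its halfway stop, wait there for about a second, press fully down, and let go; leave the other things where they are.

Things in the scene. Friction and masses are not known exactly. Their poses are not given: they have to be found in the camera images.
- stand: Fixed cream stand of the specimen board, base plate 300 x 300 x 12 mm. Origin on the table, below the middle of the flat board; x points from the blue tab towards the hinge (away from the robot), z up. Two rests 84 mm high at x = -85 mm, y = -85 and +85 mm; the space between them below the tab is open. Place and yaw differ each time.
- hinge (a point): Point on the hinge axis of the board, mid-width, at x = +100 mm, z = 90 mm in the stand's frame; the axis runs along the stand's y. On the stand's +y side, at y = +125 to +152 mm, sits the ratchet: a dark disc of 86 mm radius round the axis, and behind it the post with the pawl (x = +120 to +185 mm, up to 245 mm high), which must not be touched.
- board (a joint): Angle of the board in rad: 0 = flat on the rests, grows as the tab end rises, stops at 1.15. Cream plate 205 x 220 x 10 mm, 450 g, with a white disc and two steel clips; its mid-plane holds the hinge axis. It starts propped on one of three notches (0.23, 0.44, 0.65). Once the pawl is out, an unsupported board falls at up to 2.2 rad/s: let go only within 10 mm of flat.
- tab (a point): Underside of the blue lift tab, mid-width, 222 mm from the hinge axis, 4 mm below the board's mid-plane. The tab is 60 mm wide, 8 mm thick, reaches 35 mm beyond the board (to 235 mm from the axis), free all round: fingers can lift it from below (2 to 4 N). Board flat: 86 mm above the table, 74 mm above the base plate. Axes as the board's: x towards the hinge, z out of its upper face.
- pawl (a joint): Angle of the brass pawl in rad: 0 = engaged, yellow ball weight leaning away from the robot. It clicks into each notch as the board rises (0.13 out and back) and stops the board falling back. From a board angle of about 0.9 a red trip pin tips it past its balance (0.4); by 1.05 it is well out. 0.8 = fully out, weight leaning towards the tab; it then stays out as the board is lowered.
- trigger: Fixed white box 105 x 70 x 40 mm with the shutter button on its top. Origin under its centre. It stands to the left or the right of the stand; a grey lamp dimmer with a black knob stands on the other side.
- button_top (a point): Centre of the top of the red shutter button, 32 mm in diameter, 63 mm above the table when not pressed, 13 mm proud of a grey collar 44 mm in diameter. Straight down: 6 mm of soft travel (1 to 2.5 N) to the halfway stop; there 6.5 N starts the second stage, another 6 mm (9.5 N at the bottom). It springs back.
- shutter_half (a joint): First stage of the button, m: 0 = not pressed, 0.006 = at the halfway stop.
- shutter_full (a joint): Second stage of the button (the collar sinks along), m: 0 = not started, 0.006 = fully down: picture taken.
- dish_stack: Bystander: stack of three petri dishes, 94 mm in diameter, 48 mm high. Origin under its centre.
- dish_one: Bystander: petri dish, 94 mm in diameter, 16 mm high, lying before the stand. Origin under its centre.
- beaker: Bystander: glass beaker, 72 mm in diameter, 95 mm high. Origin under its centre.
- wash_bottle: Bystander: white wash bottle with a red cap, 64 mm in diameter, 170 mm high. Origin under its centre.
- spatula: Bystander: spatula 180 mm long, lying on the table before the stand. Origin under it.
- stain_jar: Bystander: amber jar with a black cap, 56 mm in diameter, 70 mm high. Origin under its centre.
There are look-alikes about, which are no part of the job. What is shaped like the trigger but yellow is not meant.

How it is judged:
By the outcome, as a careful person would: the job done as asked, in the order asked, and still so for the second after the job is handed in, with the robot touching nothing.
It also fails if it takes over 64 s, if anything falls off the work surface, if the arm or the gripper's body presses on something with over 40 N, if the wrist force passes 120 N, or if a joint passes its speed limit or range.

### The arm

A 6-joint arm with a two-finger parallel gripper is mounted at the origin on the work surface. World frame = base frame: x ahead of the robot, y to its left, z up, the work surface at z = 0. Lengths are in m, angles in rad, forces in N, time in s.
With the tool pointing down it reaches from about 0.3 to 0.875 m from the base axis. Payload 6.4 kg.
Tool frame: the origin (TCP) lies midway between the tips of the shut fingers; the grasp point (between the pads) lies 19 mm behind it; z points along the fingers, y is the line along which they close (so a half turn about z gives the same grasp; the last joint's range is limited). The gripper opens to 85 mm and grips with 20 to 120 N. Pads are 22 mm wide; open, the fingers measure 114 mm over their backs; the gripper's body (76 mm by 85 mm) begins 54 mm behind the grasp point. The pads swing forward as they close: fully open they stand 13 mm farther back than shut.
Start: joints at [-1.433, 0.181, 1.607, -0, 1.354, -0.206], TCP at [0.194, -0.541, 0.231] pointing down, gripper open.
Joint ranges: [-2.99, 2.99], [-0.89, 2.07], [0.3, 2.58], [-1.14, 4.28], [0, 2.63], [-3.12, 3.12]. Speed limits (rad/s): [2.57, 2.57, 3.01, 3.14, 3.14, 3.14].

### API

Orientations are given as a unit quaternion [w, x, y, z].
In Python, from bench import sensors, vision, ctrl gives the robot as it stands.
- The arm moves only by the tool carry_out, never from a script. Its argument "deltas" is text: rows parted by semicolons, each of 7 numbers parted by spaces: the shift along the tool's x, y, z in mm, then the turn, a rotation vector about the tool's x, y, z in rad, then the closure, from 0 (fully open) to 1 (shut). In form: tx ty tz ax ay az claw; .... A call has 1 to 12 rows; each row is the pose to reach, as a shift and turn from the pose commanded when the call began, along the tool's axes at that moment; what a row does not reach only later rows make up. A row lasts 1/8 s, in which the tool goes at most 62.5 mm and 10.7 degrees, less where a joint would pass 70% of its speed; a pose out of reach is approached as far as the arm can. A call with a gripper value outside its range is refused whole. The fingers move at their own pace and stop on an object; the grip force is fixed at half the most. Time passes only in rows, so rows that repeat a pose let the fingers close. It gives the time, the measured TCP pose, the force, the opening and the grip force at its end, in the units of the state.
- sensors.get_obs(): the state, without advancing time (a new reading comes with each control period).
- vision.camera(name): name is "scene" or "top" or "wrist"; returns the picture (420x560x3 uint8, blue, green, red); there is no depth.
- vision.camera_model(name): a dict with "K" (3x3 intrinsics, pixels), "extrinsics" (4x4, takes a point from world to camera coordinates); the wrist camera has in their place "hand_eye" (4x4, takes a point from camera to tool coordinates, whose origin is the TCP and whose axes are the flange's). Camera axes: x right, y down, z forward; pixel columns grow to the right and rows downward; lengths in m; the calibration is good to about 2 mm. A picture is of the moment at which its call begins: read the wrist's pose just before it. camera_model takes no time and is no camera call.
- ctrl.hand_in(): hands the job in; it is judged then, once.
The state is a dict: "time_s": time; "q": joint angles; "dq": joint speeds; "joint_efforts": joint torques, N m; "eef_pos": TCP position; "eef_rot": TCP orientation; "wrist_force": force on the tool from outside, world axes, zero at the start; "torque": the same for the moment, N m; "opening": opening from 0.0 (shut) to 1.0 (fully open); "grasp_force": force on a finger pad.
Only numpy, scipy, OpenCV 4.12 (cv2) and the standard library are available. Lean on these libraries where they do the work, as an engineer would, in place of code of your own. Each camera call takes 0.05 s, during which the arm holds its last target. There are 200 camera calls.

## Working session

There is one attempt and no reset: what is moved stays moved. The work goes in short steps, Python scripts to look and compute and a tool call to move; the robot and the scene stay as the last step left them, time stands still between calls to the robot, and variables do not carry over. Pictures are saved under pics/ and viewed, at most 10 in all, crops included, and the job is handed in when it is done.

Besides the shell and the picture viewer there is one more tool, called after "Request:" as name(argument=value, ...) on one line, values as JSON. carry_out: Moves the arm, as the interface text tells. Its arguments: {"type":"object","properties":{"deltas":{"type":"string"}},"required":["deltas"]}

```bash
mkdir -p pics; python3 - <<'E'
from bench import sensors, vision
import cv2, numpy as np
np.set_printoptions(precision=4,suppress=True)
for n in ("scene","top"):
    cv2.imwrite(f"pics/{n}0.png",vision.camera(n)); m=vision.camera_model(n); print(n,m["K"],m["extrinsics"])
print(vision.camera_model("wrist")); o=sensors.get_obs(); print(o)
E
```

```text
scene [[448.9403   0.     272.0455]
 [  0.     448.9403 207.3574]
 [  0.       0.       1.    ]] [[ 0.6328  0.7741 -0.0206 -0.3539]
 [ 0.4509 -0.39   -0.8029 -0.1598]
 [-0.6295  0.4987 -0.5958  1.9308]
 [ 0.      0.      0.      1.    ]]
top [[487.9255   0.     285.5806]
 [  0.     487.9255 210.4461]
 [  0.       0.       1.    ]] [[ 0.0106 -0.9998 -0.014   0.0138]
 [-0.9876 -0.0083 -0.157   0.6202]
 [ 0.1568  0.0155 -0.9875  1.3215]
 [ 0.      0.      0.      1.    ]]
{'K': array([[363.369 ,   0.    , 284.0198],
       [  0.    , 363.369 , 210.8461],
       [  0.    ,   0.    ,   1.    ]]), 'hand_eye': array([[ 0.0007, -0.9652, -0.2615,  0.0652],
       [ 1.    ,  0.0004,  0.001 , -0.0005],
       [-0.0008, -0.2615,  0.9652, -0.1418],
       [ 0.    ,  0.    ,  0.    ,  1.    ]])}
{'time_s': 0.1, 'q': array([-1.4333,  0.1814,  1.6079, -0.    ,  1.3538, -0.2063]), 'dq': array([-0.0018, -0.0023, -0.003 ,  0.0023,  0.0004,  0.0002]), 'joint_efforts': array([  0.0004, -44.5878, -35.2238,  -0.0002,   0.0041,   0.    ]), 'eef_pos': array([ 0.1937, -0.5409,  0.2305]), 'eef_rot': array([-0.0008,  0.9853,  0.171 ,  0.    ]), 'wrist_force': array([ 0.5418, -0.2439,  0.5012]), 'torque': array([-0.04  , -0.0145, -0.0326]), 'grasp_force': 0.0, 'opening': 1.0018942838503515}
```

View pics/scene0.png

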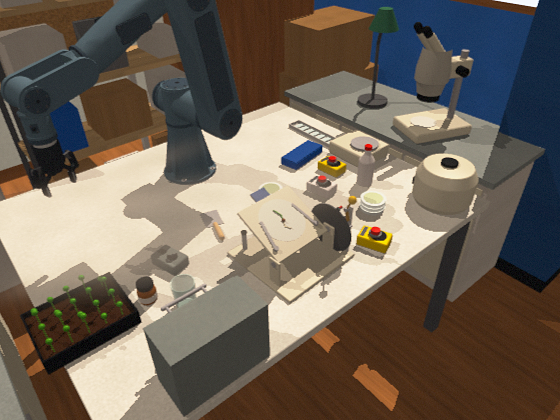

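View pics/top0.png

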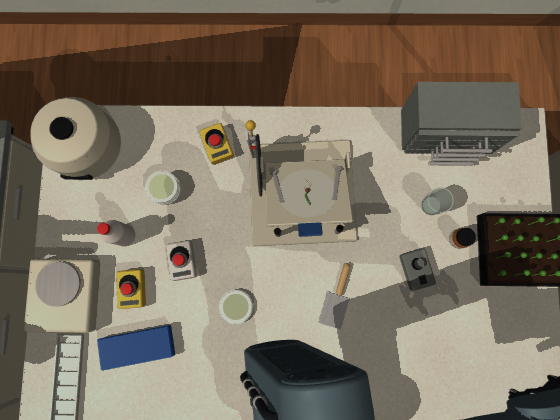

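The scene view shows the board propped, with the pawl's yellow ball at (352,200). In the top view the stand is at about (302,195), the blue tab at (310,229), the white trigger's button at (180,260) and the ball at (250,125). I'll zoom in on the top view.

```bash
python3 - <<'E'
import cv2
i=cv2.imread("pics/top0.png")[115:285,150:370]
cv2.imwrite("pics/top0c.png",cv2.resize(i,None,fx=3.5,fy=3.5,interpolation=cv2.INTER_CUBIC))
i=cv2.imread("pics/scene0.png")[170:310,220:400]
cv2.imwrite("pics/scene0c.png",cv2.resize(i,None,fx=4,fy=4,interpolation=cv2.INTER_CUBIC))
E
```

```text
(no output)
```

View pics/top0c.png

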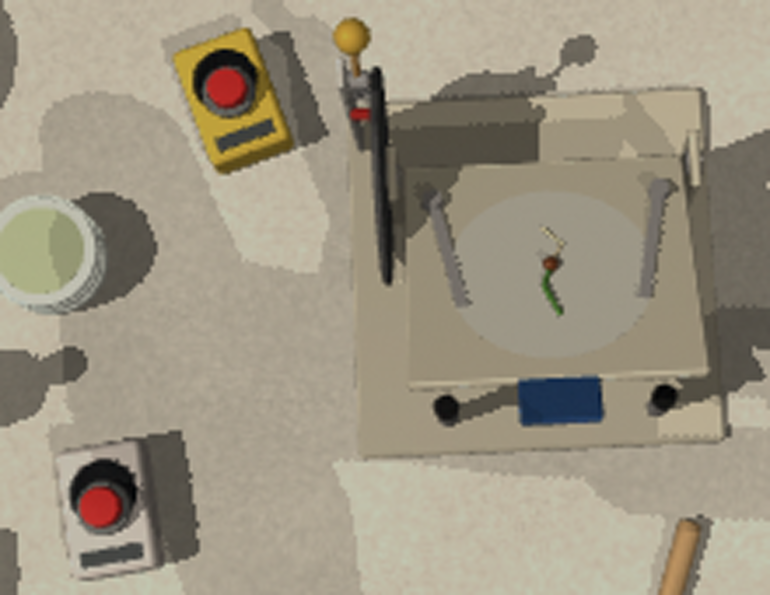

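View pics/scene0c.png

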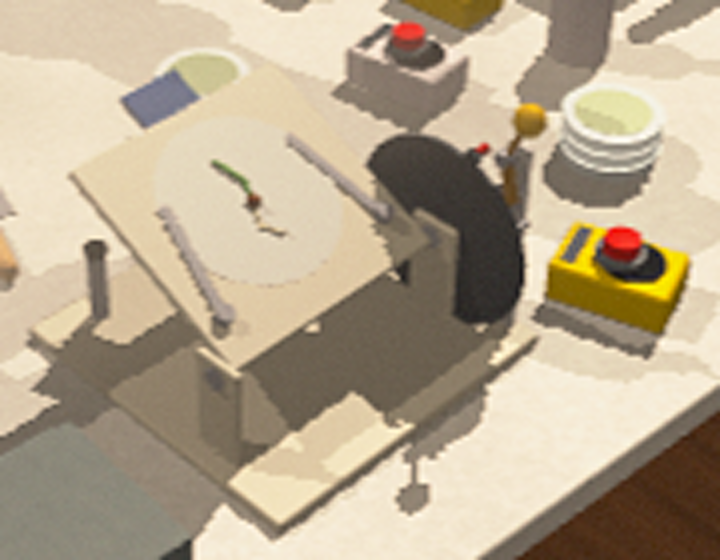

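The crops give the stand base corners, rest caps, board corners and tab. I'll fit the stand pose and board angle to these in both views, then compute the button.

```bash
cat > h.py <<'E'
import numpy as np, cv2
from scipy.optimize import least_squares
from scipy.spatial.transform import Rotation as R
from bench import sensors, vision
np.set_printoptions(precision=4,suppress=True)
def proj(n,P):
    m=vision.camera_model(n); c=m["extrinsics"][:3]@np.append(P,1); c=m["K"]@c; return c[:2]/c[2]
def ray(n,px,z):
    m=vision.camera_model(n);E=m["extrinsics"];Rt=E[:3,:3].T
    C=-Rt@E[:3,3]; d=Rt@np.linalg.solve(m["K"],[*px,1]); return C+d*(z-C[2])/d[2]
def bp(th,u,y,w):  # board point in stand frame
    return np.array([.1-u*np.cos(th)+w*np.sin(th), y, .09+u*np.sin(th)+w*np.cos(th)])
def stand(p,P): # p=x,y,yaw
    c,s=np.cos(p[2]),np.sin(p[2]); return np.array([p[0]+c*P[0]-s*P[1],p[1]+s*P[0]+c*P[1],P[2]])
E
python3 - <<'E'
from h import *
T=lambda x,y:np.array([150+(x+.5)/3.5-.5,115+(y+.5)/3.5-.5]); S=lambda x,y:np.array([220+(x+.5)/4-.5,170+(y+.5)/4-.5])
st=[("top",T(360,457),(-.15,.15,0)),("top",T(727,438),(-.15,-.15,0)),("top",T(705,89),(.15,-.15,.012)),
("top",T(445,408),(-.085,.085,.084)),("top",T(663,396),(-.085,-.085,.084)),("scene",S(280,533),(.15,-.15,0)),
("scene",S(32,332),(-.15,-.15,.012)),("scene",S(95,245),(-.085,-.085,.084))]
bd=[("top",T(410,385),(.2,.11,.005)),("top",T(708,374),(.2,-.11,.005)),("top",T(683,157),(-.005,-.11,.005)),
("top",T(522,425),(.235,.03,0)),("top",T(602,420),(.235,-.03,0)),("scene",S(265,65),(.2,.11,.005)),("scene",S(72,178),(.2,-.11,.005)),("scene",S(235,367),(-.005,-.11,0))]
def res(p):
    return np.concatenate([proj(n,stand(p,q))-x for n,x,q in st]+[proj(n,stand(p,bp(p[3],*q)))-x for n,x,q in bd])
s=least_squares(res,[.62,-.02,0,.44],loss="soft_l1"); print(s.x,s.cost); print(res(s.x).reshape(-1,2).round(1).tolist())
print("button",ray("top",T(100,507),.063),ray("scene",S(409,29),.063))
# red centroid of the button in both views
for n,c in(("top",T(100,507)),("scene",S(409,33))):
    i=cv2.imread(f"pics/{n}0.png").astype(int);m=(i[:,:,2]>130)&(i[:,:,1]<70)
    _,l,_,ct=cv2.connectedComponentsWithStats(m.astype(np.uint8));k=np.argmin(np.linalg.norm(ct[1:]-c,axis=1))+1
    print(n,ct[k],(l==k).sum(),ray(n,ct[k],.060))
E
```

```text
[ 0.6523 -0.0352  0.0748  0.3973] 67.8601835792125
[[3.7, 11.9], [3.3, 10.5], [1.1, 8.0], [-0.3, -1.5], [-0.2, -2.2], [-8.7, -3.0], [-9.6, -3.8], [0.8, 1.4], [-1.3, 0.6], [-0.0, -1.9], [-2.2, -3.5], [-0.9, 0.2], [0.1, 0.0], [1.3, 0.3], [-0.6, 0.3], [1.1, 2.7]]
button [0.479  0.3128 0.063 ] [0.4785 0.3188 0.063 ]
top [177.6    259.4556] 90 [0.4793 0.3152 0.06  ]
scene [321.5    177.6667] 24 [0.4784 0.3171 0.06  ]
```

```bash
python3 - <<'E'
from h import *
T=lambda x,y:np.array([150+(x+.5)/3.5-.5,115+(y+.5)/3.5-.5]); S=lambda x,y:np.array([220+(x+.5)/4-.5,170+(y+.5)/4-.5])
st=[("top",T(360,457),(-.15,.15,0)),("top",T(727,438),(-.15,-.15,0)),("top",T(705,89),(.15,-.15,.012)),("scene",S(280,533),(.15,-.15,0)),
("scene",S(32,332),(-.15,-.15,.012)),
("top",T(445,408),(-.085,.085,.084)),("top",T(663,396),(-.085,-.085,.084)),("scene",S(95,245),(-.085,-.085,.084))]
bd=[("top",T(410,385),(.2,.11,.005)),("top",T(708,374),(.2,-.11,.005)),("top",T(683,157),(-.005,-.11,.005)),
("top",T(522,425),(.235,.03,0)),("top",T(602,420),(.235,-.03,0)),("scene",S(265,65),(.2,.11,.005)),("scene",S(72,178),(.2,-.11,.005)),("scene",S(235,367),(-.005,-.11,0))]
def res(p):
    return np.concatenate([proj(n,stand(p,np.array(q)+((p[4],p[5],0) if k<5 else (0,0,0))))-x for k,(n,x,q) in enumerate(st)]+[proj(n,stand(p,bp(p[3],*q)))-x for n,x,q in bd])
s=least_squares(res,[.62,-.02,0,.44,0,0],loss="soft_l1"); print(s.x,s.cost); print(res(s.x).reshape(-1,2).round(1).tolist())
E
```

```text
[ 0.6486 -0.0373  0.0597  0.4171  0.036   0.0088] 11.851721739020942
[[0.1, 0.1], [-0.7, 0.3], [-1.2, -1.7], [-0.6, 1.8], [-1.9, -0.7], [0.0, -0.6], [0.2, -0.3], [-0.3, 0.8], [-1.1, 0.6], [0.5, -0.6], [-0.8, -1.7], [-0.8, 0.6], [0.3, 0.8], [1.1, -0.6], [-1.7, -1.1], [-1.0, 2.4]]
```

```bash
cat >> h.py <<'E'
SP=np.array([.6486,-.0373,.0597])
TILT=np.pi/4
def Rt(tilt=TILT):
    c,s=np.cos(tilt),np.sin(tilt)   # tilt below horizontal
    M=np.array([[s,0,c],[0,-1,0],[c,0,-s]])
    return R.from_euler("z",SP[2])*R.from_matrix(M)
def contact(th,ins=.025,half=.011,tilt=TILT):
    X,Z=np.array([np.sin(tilt),0,np.cos(tilt)]),np.array([np.cos(tilt),0,-np.sin(tilt)])
    P=bp(th,.235,0,-.004)+ins*Z if th<tilt else bp(th,.235-ins,0,-.004)
    return stand(SP,P-half*X)
def rows(poses,claw=1,base=None):
    if base is None:
        o=sensors.get_obs(); q=o["eef_rot"]; base=(o["eef_pos"],R.from_quat([*q[1:],q[0]]))
    p0,r0=base
    for p,r in poses:
        d=r0.inv().apply(p-p0)*1000; a=(r0.inv()*r).as_rotvec()
        print(*[f"{v:.1f}" for v in d],*[f"{v:.3f}" for v in a],claw,end="; ")
    print()
E
python3 - <<'E'
from h import *
r=Rt();ax=r.as_matrix(); x,z=ax[:,0],ax[:,2]
Pc=contact(.44); print(Pc,contact(0),contact(1.1))
rows([(Pc-.015*x-.08*z,r)])
E
```

```text
[ 0.5444 -0.0435  0.161 ] [ 0.5237 -0.0448  0.0605] [ 0.642  -0.0377  0.2676]
433.2 -368.9 24.2 -0.113 0.780 0.269 1;
```

Request:
carry_out(deltas="20 -17 0 -0.01 0.04 0.01 1; 55 -48 0 -0.02 0.1 0.03 1; 100 -85 2 -0.03 0.18 0.06 1; 145 -125 5 -0.04 0.27 0.09 1; 190 -162 8 -0.05 0.35 0.12 1; 235 -200 12 -0.06 0.43 0.15 1; 280 -238 15 -0.075 0.51 0.18 1; 325 -276 18 -0.085 0.59 0.2 1; 370 -315 21 -0.095 0.67 0.23 1; 410 -350 23 -0.107 0.74 0.255 1; 433 -369 24 -0.113 0.78 0.269 1; 433 -369 24 -0.113 0.78 0.269 1")

```text
time_s: 1.6
eef_pos: [0.4765, -0.0452, 0.2061]
eef_rot: [-0.012, 0.924, 0.03, 0.382]
wrist_force: [0.9, 0.7, 0.5]
opening: 0.002
grasp_force: 0.0
```

```bash
python3 - <<'E'
from h import *
r=Rt();ax=r.as_matrix(); x,z=ax[:,0],ax[:,2]
o=sensors.get_obs();print(o["time_s"],o["eef_pos"],o["wrist_force"],o["q"])
Pc=contact(.44); rows([(Pc-.015*x-.08*z,r),(Pc-.015*x,r)])
a=vision.camera("wrist");b=vision.camera("scene")
cv2.imwrite("pics/a1.png",cv2.resize(np.hstack([a,b]),(800,300)))
E
```

```text
1.6 [ 0.4765 -0.0452  0.2061] [0.8504 0.7378 0.4771] [-0.7051 -0.5319  2.4581  0.7895  0.764   0.3404]
1.1 2.4 -0.2 -0.003 0.001 0.003 1; 1.2 2.7 79.8 -0.003 0.001 0.003 1;
```

View pics/a1.png

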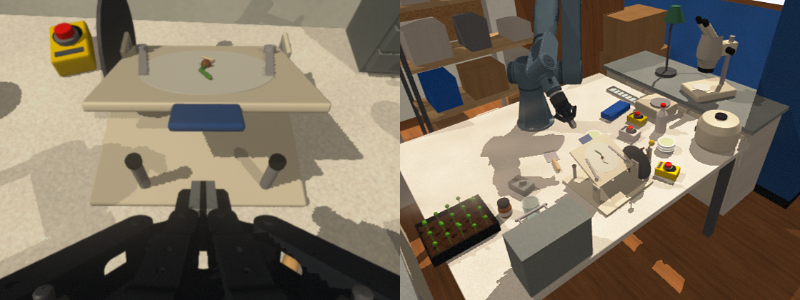

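The wrist view shows the shut fingers in line with the blue tab, tips at about (203,185) and tab at (206,118). I'll slide under it.

Request:
carry_out(deltas="1 1 15 0 0 0.003 1; 1 2.5 35 0 0 0.003 1; 1 2.5 55 0 0 0.003 1; 1 2.5 72 0 0 0.003 1; 1 2.5 80 0 0 0.003 1; 1 2.5 80 0 0 0.003 1")

```text
time_s: 2.45
eef_pos: [0.5345, -0.0481, 0.1512]
eef_rot: [-0.011, 0.924, 0.026, 0.382]
wrist_force: [-0.7, 0.9, 0.8]
opening: 0.003
grasp_force: 0.0
```

```bash
python3 - <<'E'
from h import *
r=Rt()
o=sensors.get_obs();print(o["time_s"],o["eef_pos"],o["wrist_force"],o["q"])
rows([(contact(.44,half=.013),r),(contact(.44,half=.011),r),(contact(.44,half=.007),r)])
rows([(contact(t),r) for t in np.linspace(.44,.80,10)])
i=vision.camera("wrist");i=i[90:330,120:440]
cv2.imwrite("pics/a2.png",cv2.resize(i,None,fx=2,fy=2))
E
```

```text
2.45 [ 0.5345 -0.0481  0.1512] [-0.6971  0.8624  0.7618] [-0.5775 -0.1767  2.3659  1.039   0.508   0.1138]
12.1 -4.0 0.2 0.002 0.001 -0.003 1; 14.1 -4.0 0.2 0.002 0.001 -0.003 1; 18.1 -4.0 0.2 0.002 0.001 -0.003 1; 
14.1 -4.0 0.2 0.002 0.001 -0.003 1; 23.0 -4.0 -2.9 0.002 0.001 -0.003 1; 31.9 -4.1 -5.7 0.002 0.001 -0.003 1; 41.0 -4.1 -8.2 0.002 0.001 -0.003 1; 50.2 -4.1 -10.3 0.002 0.001 -0.003 1; 59.4 -4.1 -12.0 0.002 0.001 -0.003 1; 68.7 -4.2 -13.3 0.002 0.001 -0.003 1; 78.1 -4.2 -14.3 0.002 0.001 -0.003 1; 87.5 -4.2 -14.9 0.002 0.001 -0.003 1; 96.5 -4.3 -15.1 0.002 0.001 -0.003 1;
```

View pics/a2.png

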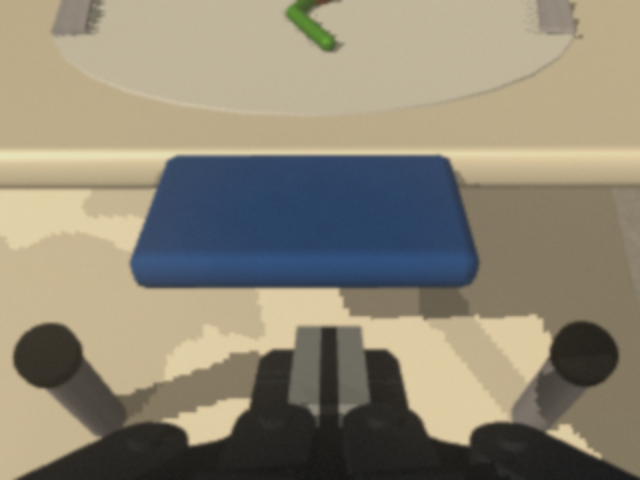

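The tab's lower edge is at crop row 287 and the finger tips at row 327, 12 px right of the tab's centre. That matches the predicted edge row of about 234, so I'm lifting with a 4 mm sideways correction.

Request:
carry_out(deltas="4 -2 0 0 0 0 1; 9 -4 0 0 0 0 1; 13 -4 0 0 0 0 1; 17 -4 0 0 0 0 1; 22 -4 -1.5 0 0 0 1; 28 -4 -4 0 0 0 1; 35 -4 -6 0 0 0 1; 43 -4 -8.5 0 0 0 1; 52 -4 -10.5 0 0 0 1; 61 -4 -12 0 0 0 1; 70 -4 -13.5 0 0 0 1; 75 -4 -14 0 0 0 1")

```text
time_s: 4.0
eef_pos: [0.5777, -0.0407, 0.215]
eef_rot: [-0.011, 0.923, 0.027, 0.383]
wrist_force: [-3.0, 0.1, -1.6]
opening: -0.0
grasp_force: 1.1
```

```bash
python3 - <<'E'
from h import *
r=Rt()
o=sensors.get_obs();print(o["time_s"],o["eef_pos"],o["wrist_force"],o["q"])
for t in np.arange(.6,.8,.02): print(t.round(2),contact(t,half=.009),end=" ")
rows([(contact(t,half=.009),r) for t in np.linspace(.68,1.11,11)])
E
```

```text
4.0 [ 0.5777 -0.0407  0.215 ] [-2.9983  0.1345 -1.6087] [-0.4882 -0.2035  2.2276  0.7814  0.5491  0.4634]
0.6 [ 0.5639 -0.0424  0.1953] 0.62 [ 0.5665 -0.0422  0.1992] 0.64 [ 0.5692 -0.042   0.2031] 0.66 [ 0.5719 -0.0419  0.2069] 0.68 [ 0.5748 -0.0417  0.2106] 0.7 [ 0.5777 -0.0415  0.2143] 0.72 [ 0.5807 -0.0414  0.2179] 0.74 [ 0.5838 -0.0412  0.2215] 0.76 [ 0.5869 -0.041   0.225 ] 0.78 [ 0.5901 -0.0408  0.2284] 0.8 [ 0.5932 -0.0406  0.2315] -5.2 0.8 1.0 0.001 -0.001 -0.002 1; 4.8 0.8 -0.0 0.001 -0.001 -0.002 1; 14.9 0.8 -0.6 0.001 -0.001 -0.002 1; 24.4 0.8 -0.7 0.001 -0.001 -0.002 1; 33.5 0.8 -0.5 0.001 -0.001 -0.002 1; 42.5 0.7 0.1 0.001 -0.001 -0.002 1; 51.4 0.7 1.2 0.001 -0.001 -0.002 1; 60.4 0.7 2.6 0.001 -0.001 -0.002 1; 69.2 0.7 4.3 0.001 -0.001 -0.002 1; 78.0 0.7 6.5 0.001 -0.001 -0.002 1; 86.7 0.6 9.0 0.001 -0.001 -0.002 1;
```

Request:
carry_out(deltas="5 0.5 0 0 0 0 1; 14 0.5 0 0 0 0 1; 23 0.5 -0.5 0 0 0 1; 32 0.5 -0.5 0 0 0 1; 41 0.5 0 0 0 0 1; 50 0.5 1 0 0 0 1; 59 0.5 2.5 0 0 0 1; 67 0.5 4 0 0 0 1; 75 0.5 6 0 0 0 1; 81 0.5 7.5 0 0 0 1; 85 0.5 8.5 0 0 0 1; 86 0.5 9 0 0 0 1")

```text
time_s: 5.5
eef_pos: [0.6446, -0.0375, 0.269]
eef_rot: [-0.011, 0.923, 0.026, 0.383]
wrist_force: [-2.2, -1.2, 0.1]
opening: 0.003
grasp_force: 0.5
```

```bash
python3 - <<'E'
from h import *
o=sensors.get_obs();print(o["time_s"],o["eef_pos"],o["wrist_force"],contact(1.1,half=.009))
b=vision.camera("scene")[150:300,240:400];a=vision.camera("top")[100:250,230:390]
cv2.imwrite("pics/a3.png",cv2.resize(np.hstack([a,b]),None,fx=2.5,fy=2.5,interpolation=cv2.INTER_CUBIC))
E
```

```text
5.5 [ 0.6446 -0.0375  0.269 ] [-2.2101 -1.1537  0.1493] [ 0.6434 -0.0376  0.269 ]
```

View pics/a3.png

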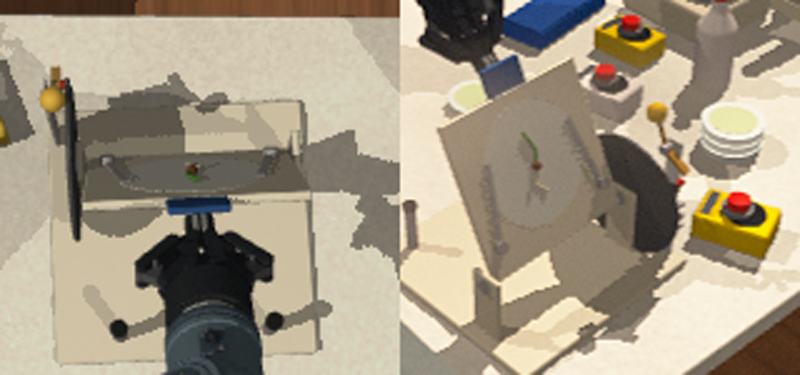

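The yellow ball has moved to the tab side of the post ((52,98) in the top half, (657,112) in the scene half), so the pawl is out. Now I'll lower the board.

```bash
python3 - <<'E'
from h import *
r=Rt(); th=np.concatenate([[1.1],1.1-.045*np.arange(1,12)])
rows([(contact(t,half=.009),r) for t in th]); print(th[-1])
E
```

```text
-0.7 0.1 -0.8 0.001 -0.000 -0.002 1; -9.8 0.1 -3.3 0.001 -0.000 -0.002 1; -19.0 0.1 -5.5 0.001 -0.000 -0.002 1; -28.3 0.1 -7.2 0.001 -0.000 -0.002 1; -37.6 0.2 -8.5 0.001 -0.000 -0.002 1; -47.0 0.2 -9.4 0.001 -0.000 -0.002 1; -56.5 0.2 -9.8 0.001 -0.000 -0.002 1; -65.9 0.2 -9.9 0.001 -0.000 -0.002 1; -76.5 0.2 -9.4 0.001 -0.000 -0.002 1; -87.0 0.3 -8.5 0.001 -0.000 -0.002 1; -97.5 0.3 -7.2 0.001 -0.000 -0.002 1; -108.0 0.3 -5.3 0.001 -0.000 -0.002 1; 
0.6050000000000001
```

Request:
carry_out(deltas="-4 0 -1.5 0 0 0 1; -10 0 -3.5 0 0 0 1; -19 0 -5.5 0 0 0 1; -28 0 -7 0 0 0 1; -37.5 0 -8.5 0 0 0 1; -47 0 -9.5 0 0 0 1; -56.5 0 -10 0 0 0 1; -66 0 -10 0 0 0 1; -76 0 -9.5 0 0 0 1; -85 0 -8.5 0 0 0 1; -92 0 -8 0 0 0 1; -97 0 -7 0 0 0 1")

```text
time_s: 7.1
eef_pos: [0.5706, -0.0416, 0.2048]
eef_rot: [-0.011, 0.924, 0.026, 0.383]
wrist_force: [-0.5, 0.4, 1.0]
opening: -0.002
grasp_force: 0.8
```

```bash
python3 - <<'E'
from h import *
r=Rt(); o=sensors.get_obs();print(o["time_s"],o["eef_pos"],o["wrist_force"])
th=np.arange(.65,.15,-.04)
rows([(contact(t,half=.009),r) for t in th]); print(th)
E
```

```text
7.1 [ 0.5706 -0.0416  0.2048] [-0.463   0.372   0.9582]
0.1 0.3 -0.2 0.001 0.000 -0.002 1; -9.2 0.4 1.4 0.001 0.000 -0.002 1; -18.3 0.4 3.4 0.001 0.000 -0.002 1; -27.5 0.4 5.7 0.001 0.000 -0.002 1; -36.5 0.4 8.4 0.001 0.000 -0.002 1; -45.3 0.4 11.5 0.001 0.000 -0.002 1; -54.1 0.5 14.9 0.001 0.000 -0.002 1; -62.7 0.5 18.7 0.001 0.000 -0.002 1; -71.2 0.5 22.8 0.001 0.000 -0.002 1; -79.4 0.5 27.2 0.001 0.000 -0.002 1; -87.5 0.5 32.0 0.001 0.000 -0.002 1; -95.4 0.5 37.1 0.001 0.000 -0.002 1; -103.1 0.5 42.5 0.001 0.000 -0.002 1; 
[0.65 0.61 0.57 0.53 0.49 0.45 0.41 0.37 0.33 0.29 0.25 0.21 0.17]
```

The force is almost zero, so I'll check in numbers where the tab is.

```bash
python3 - <<'E'
from h import *
o=sensors.get_obs();print(o["time_s"],o["eef_pos"],o["wrist_force"],o["joint_efforts"])
def blue(i): 
    i=i.astype(int); return ((i[:,:,0]>i[:,:,2]+35)&(i[:,:,0]>i[:,:,1]+20)).astype(np.uint8)
i=vision.camera("wrist"); m=blue(i); _,l,s,c=cv2.connectedComponentsWithStats(m); k=1+np.argsort(-s[1:,4])[:2]; print(s[k],c[k])
j=vision.camera("scene");cv2.imwrite("pics/a4.png",cv2.resize(np.hstack([j[150:300,240:400],i[150:300,200:360]]),None,fx=2.5,fy=2.5))
E
```

```text
7.1 [ 0.5706 -0.0416  0.2048] [-0.463   0.372   0.9582] [  0.2374 -23.017  -34.2756   1.6398  -1.5358   0.1775]
[[ 202  217  166   55 7707]
 [ 215  218    6   12   15]] [[288.0437 245.2832]
 [217.3333 223.7333]]
```

View pics/a4.png

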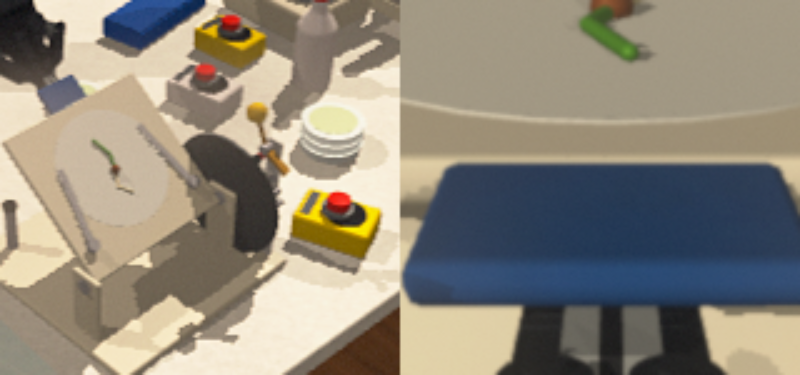

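The tab's lower edge is at row 272, so it still rests on the fingers, and the pawl is out with its ball at (257,112). I'll keep lowering.

Request:
carry_out(deltas="-4 0 0.5 0 0 0 1; -9 0 1.5 0 0 0 1; -16 0 3 0 0 0 1; -23 0 4.5 0 0 0 1; -30 0 6.5 0 0 0 1; -37 0 8.5 0 0 0 1; -45 0 11.5 0 0 0 1; -54 0 15 0 0 0 1; -62 0 18.5 0 0 0 1; -68 0 21.5 0 0 0 1; -72 0 23.5 0 0 0 1; -75 0 25 0 0 0 1")

```text
time_s: 8.7
eef_pos: [0.5353, -0.0436, 0.134]
eef_rot: [-0.011, 0.924, 0.026, 0.382]
wrist_force: [-5.0, -1.4, -1.2]
opening: 0.002
grasp_force: 1.7
```

```bash
cat >> h.py <<'E'
def blue():
    i=vision.camera("wrist").astype(int); m=((i[:,:,0]>i[:,:,2]+35)&(i[:,:,0]>i[:,:,1]+20)).astype(np.uint8)
    _,l,s,c=cv2.connectedComponentsWithStats(m); k=1+np.argmax(s[1:,4]); print("tab bottom row",s[k][1]+s[k][3],c[k])
E
python3 - <<'E'
from h import *
r=Rt(); o=sensors.get_obs();print(o["time_s"],o["eef_pos"],o["wrist_force"],o["q"]); blue()
th=np.arange(.31,-.01,-.03)
rows([(contact(t,half=.009),r) for t in th]); print(th)
E
```

```text
8.7 [ 0.5353 -0.0436  0.134 ] [-5.0345 -1.371  -1.1986] [-0.5633 -0.1266  2.3732  1.1337  0.4714  0.0156]
tab bottom row 273 [284.3674 234.9246]
0.1 0.5 -0.2 0.001 0.001 -0.003 1; -6.1 0.6 3.2 0.001 0.001 -0.003 1; -12.2 0.6 6.9 0.001 0.001 -0.003 1; -18.1 0.6 10.7 0.001 0.001 -0.003 1; -23.9 0.6 14.6 0.001 0.001 -0.003 1; -29.6 0.6 18.8 0.001 0.001 -0.003 1; -35.2 0.6 23.1 0.001 0.001 -0.003 1; -40.7 0.6 27.6 0.001 0.001 -0.003 1; -46.0 0.6 32.2 0.001 0.001 -0.003 1; -51.1 0.6 37.0 0.001 0.001 -0.003 1; -56.2 0.6 41.9 0.001 0.001 -0.003 1; 
[0.31 0.28 0.25 0.22 0.19 0.16 0.13 0.1  0.07 0.04 0.01]
```

Request:
carry_out(deltas="-3 0.5 1.5 0 0 0 1; -7 0.5 3.5 0 0 0 1; -12 0.5 7 0 0 0 1; -17 0.5 10 0 0 0 1; -22 0.5 13.5 0 0 0 1; -27 0.5 17 0 0 0 1; -31.5 0.5 20 0 0 0 1; -36 0.5 23.5 0 0 0 1; -40 0.5 27 0 0 0 1; -43.5 0.5 30 0 0 0 1; -46 0.5 32 0 0 0 1; -47 0.5 33 0 0 0 1")

```text
time_s: 10.25
eef_pos: [0.5255, -0.0445, 0.0774]
eef_rot: [-0.011, 0.924, 0.026, 0.382]
wrist_force: [-5.1, 0.4, -1.7]
opening: 0.001
grasp_force: 2.4
```

```bash
python3 - <<'E'
from h import *
r=Rt(); o=sensors.get_obs();print(o["time_s"],o["eef_pos"],o["wrist_force"],o["q"]); blue()
th=np.arange(.06,-.03,-.02)
rows([(contact(t,half=.009),r) for t in th])
p=contact(0,half=.009); rows([(p+[0,0,-.012],r),(p+[-.03,0,-.012],r),(p+[-.09,0,-.0],r),(p+[-.09,0,.10],r)])
E
```

```text
10.25 [ 0.5255 -0.0445  0.0774] [-5.1434  0.4114 -1.7456] [-0.5846  0.0361  2.4043  1.5137  0.4381 -0.4228]
tab bottom row 274 [283.8603 229.2741]
-1.0 0.2 0.8 0.001 0.001 -0.002 1; -4.4 0.2 4.0 0.001 0.001 -0.002 1; -7.8 0.2 7.3 0.001 0.001 -0.002 1; -11.1 0.2 10.7 0.001 0.001 -0.002 1; -14.3 0.2 14.1 0.001 0.001 -0.002 1; 
-19.6 0.2 19.2 0.001 0.001 -0.002 1; -40.8 -1.5 -2.0 0.001 0.001 -0.002 1; -74.7 -4.9 -52.8 0.001 0.001 -0.002 1; -4.0 -5.0 -123.6 0.001 0.001 -0.002 1;
```

Request:
carry_out(deltas="-2 0 1.5 0 0 0 1; -4 0 3.5 0 0 0 1; -6 0 5.5 0 0 0 1; -8 0 7.5 0 0 0 1; -10 0 9.5 0 0 0 1; -11.5 0 11 0 0 0 1; -13 0 12.5 0 0 0 1; -14.5 0 14 0 0 0 1; -16 0 15.5 0 0 0 1; -17.5 0 17 0 0 0 1; -19 0 18.5 0 0 0 1; -20 0 19 0 0 0 1")

```text
time_s: 11.8
eef_pos: [0.5252, -0.0447, 0.0502]
eef_rot: [-0.011, 0.923, 0.026, 0.383]
wrist_force: [0.6, 0.1, -0.1]
opening: -0.002
grasp_force: 0.0
```

```bash
python3 - <<'E'
from h import *
r=Rt(); o=sensors.get_obs();print(o["time_s"],o["eef_pos"],o["wrist_force"],o["q"]); blue()
p=contact(0,half=.009); rows([(p+[-.03,0,-.012],r),(p+[-.09,0,-.0],r),(p+[-.09,0,.10],r)])
E
```

```text
11.8 [ 0.5252 -0.0447  0.0502] [ 0.5952  0.1268 -0.1451] [-0.586   0.1366  2.4002  1.7187  0.4438 -0.6503]
tab bottom row 264 [283.2466 214.9425]
-21.2 -1.6 -21.0 0.001 0.000 -0.002 1; -55.1 -5.1 -71.8 0.001 0.000 -0.002 1; 15.6 -5.2 -142.5 0.001 0.000 -0.002 1;
```

Request:
carry_out(deltas="-6 -0.5 -6 0 0 0 1; -18 -1.5 -18 0 0 0 1; -29 -2.5 -29 0 0 0 1; -35 -3 -35 0 0 0 1; -30 -3 -42 0 0 0 1; -10 -3 -62 0 -0.05 0 1; 10 -3 -82 0 -0.15 0 1; 32 -3 -104 0 -0.27 0 1; 50 -3 -122 0 -0.4 0 1; 60 -3 -132 0 -0.53 0 1; 62 -3 -134 0 -0.66 0 1; 62 -3 -134 0 -0.785 0 1")

```text
time_s: 13.35
eef_pos: [0.4752, -0.0459, 0.1921]
eef_rot: [-0.001, 0.999, 0.029, 0.028]
wrist_force: [-0.2, 0.0, -0.7]
opening: 0.0
grasp_force: 0.0
```

```bash
python3 - <<'E'
from h import *
o=sensors.get_obs();print(o["time_s"],o["eef_pos"],o["eef_rot"],o["wrist_force"],o["q"])
b=vision.camera("scene")[150:300,240:400];a=vision.camera("top")[100:250,230:390]
cv2.imwrite("pics/a5.png",cv2.resize(np.hstack([a,b]),None,fx=2.5,fy=2.5,interpolation=cv2.INTER_CUBIC))
q=o["eef_rot"];r0=R.from_quat([*q[1:],q[0]])
a=np.arctan2(.315,.479); 
for yaw in (0,.6,a): 
    r=R.from_euler("z",yaw)*R.from_matrix(np.diag([1.,-1,-1]))
    rows([([.479,.315,.13],r),([.479,.315,.075],r)])
E
```

```text
13.35 [ 0.4752 -0.0459  0.1921] [-0.0007  0.9992  0.0292  0.0282] [-0.2291  0.0385 -0.7459] [-0.3614 -0.042   1.928   0.0244  1.2041  1.1428]
21.5 -358.7 61.7 -0.006 -0.055 0.062 1; 18.5 -358.5 116.6 -0.006 -0.055 0.062 1; 
21.5 -358.7 61.7 0.011 -0.055 -0.538 1; 18.5 -358.5 116.6 0.011 -0.055 -0.538 1; 
21.5 -358.7 61.7 0.010 -0.055 -0.520 1; 18.5 -358.5 116.6 0.010 -0.055 -0.520 1;
```

View pics/a5.png

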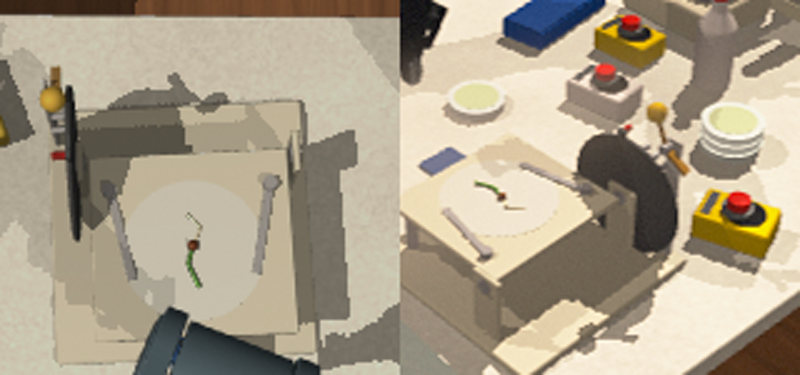

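The board lies flat and the pawl stays out, with its ball at (52,98) in the top half. Next I move above the white trigger's button.

Request:
carry_out(deltas="2 -15 2 0 -0.005 -0.02 1; 4 -50 5 0 -0.01 -0.08 1; 6 -95 8 0 -0.015 -0.15 1; 8 -140 12 0 -0.02 -0.22 1; 10 -185 18 0 -0.03 -0.29 1; 13 -230 26 0 -0.035 -0.36 1; 15 -275 36 0 -0.04 -0.43 1; 18 -315 47 0 -0.05 -0.49 1; 20 -345 57 0.01 -0.055 -0.52 1; 21.5 -358.5 62 0.01 -0.055 -0.53 1; 21.5 -358.5 62 0.01 -0.055 -0.53 1; 21.5 -358.5 62 0.01 -0.055 -0.53 1")

```text
time_s: 14.95
eef_pos: [0.4774, 0.314, 0.1304]
eef_rot: [0.0, 0.957, 0.29, 0.001]
wrist_force: [-0.2, -0.5, -0.2]
opening: 0.001
grasp_force: 0.0
```

```bash
python3 - <<'E'
from h import *
o=sensors.get_obs();print(o["time_s"],o["eef_pos"],o["wrist_force"],o["q"])
q=o["eef_rot"];r0=R.from_quat([*q[1:],q[0]]).as_matrix()
i=vision.camera("wrist").astype(int)
m=((i[:,:,2]>110)&(i[:,:,1]<70)).astype(np.uint8);_,l,s,c=cv2.connectedComponentsWithStats(m)
H=vision.camera_model("wrist");K=H["K"];H=H["hand_eye"]
for k in range(1,len(s)):
    if s[k,4]<100: continue
    d=r0@(H[:3,:3]@np.linalg.solve(K,[*c[k],1])); C=o["eef_pos"]+r0@H[:3,3]
    print(s[k],C+d*(.062-C[2])/d[2])
r=R.from_euler("z",.57)*R.from_matrix(np.diag([1.,-1,-1]))
rows([([.479,.315,.13],r),([.479,.315,.066],r),([.479,.315,.057],r)])
E
```

```text
14.95 [0.4774 0.314  0.1304] [-0.2176 -0.5044 -0.1958] [ 0.3747  0.2813  1.7032 -0.001   1.1544  1.3566]
[   0  181   44   49 1772] [0.3996 0.4518 0.062 ]
[ 260  195   51   50 1979] [0.4799 0.3158 0.062 ]
1.7 -0.1 0.4 0.001 -0.003 0.019 1; 1.5 -0.1 64.4 0.001 -0.003 0.019 1; 1.5 -0.2 73.4 0.001 -0.003 0.019 1;
```

The wrist view puts the button at (0.480, 0.316). I'll press down in stages, watching the force.

Request:
carry_out(deltas="1 0 12 0 0 0 1; 2.5 0 30 0 0 0 1; 2.5 0 48 0 0 0 1; 2.5 0 60 0 0 0 1; 2.5 0 65 0 0 0 1; 2.5 0 68 0 0 0 1; 2.5 0 70 0 0 0 1; 2.5 0 70 0 0 0 1; 2.5 0 70 0 0 0 1")

```text
time_s: 16.12
eef_pos: [0.4799, 0.3165, 0.0604]
eef_rot: [0.0, 0.957, 0.291, 0.001]
wrist_force: [-1.5, 0.4, 1.4]
opening: -0.003
grasp_force: 0.7
```

Request:
carry_out(deltas="0 0 1.5 0 0 0 1; 0 0 3 0 0 0 1; 0 0 3.5 0 0 0 1; 0 0 3.5 0 0 0 1")

```text
time_s: 16.62
eef_pos: [0.48, 0.3166, 0.0569]
eef_rot: [0.0, 0.957, 0.291, 0.001]
wrist_force: [-1.8, -0.9, 6.0]
opening: -0.001
grasp_force: 2.9
```

Request:
carry_out(deltas="0 0 0 0 0 0 1; 0 0 0 0 0 0 1; 0 0 0 0 0 0 1; 0 0 0 0 0 0 1; 0 0 0 0 0 0 1; 0 0 0 0 0 0 1; 0 0 0 0 0 0 1")

```text
time_s: 17.5
eef_pos: [0.48, 0.3166, 0.057]
eef_rot: [0.0, 0.957, 0.291, 0.001]
wrist_force: [-1.7, 0.7, 6.0]
opening: -0.002
grasp_force: 2.9
```

Request:
carry_out(deltas="0 0 2 0 0 0 1; 0 0 4.5 0 0 0 1; 0 0 6 0 0 0 1; 0 0 6.5 0 0 0 1; 0 0 6.5 0 0 0 1")

```text
time_s: 18.12
eef_pos: [0.48, 0.3166, 0.0509]
eef_rot: [0.0, 0.957, 0.291, 0.001]
wrist_force: [-2.7, -0.7, 9.6]
opening: 0.002
grasp_force: 4.6
```

Request:
carry_out(deltas="0 0 0.4 0 0 0 1; 0 0 0.8 0 0 0 1; 0 0 0.8 0 0 0 1")

```text
time_s: 18.5
eef_pos: [0.4801, 0.3166, 0.0507]
eef_rot: [0.0, 0.957, 0.291, 0.001]
wrist_force: [-5.2, -2.3, 13.6]
opening: -0.001
grasp_force: 7.2
```

Bottomed out, with force rising and no more travel. Releasing.

Request:
carry_out(deltas="0 0 -3 0 0 0 1; 0 0 -8 0 0 0 1; 0 0 -16 0 0 0 1; 0 0 -30 0 0 0 1; 0 0 -50 0 0 0 1; 0 0 -75 0 0 0 1; 0 0 -95 0 0 0 1; 0 0 -100 0 0 0 1; 0 0 -100 0 0 0 1; 0 0 -100 0 0 0 1")

```text
time_s: 19.75
eef_pos: [0.4788, 0.3161, 0.1481]
eef_rot: [0.0, 0.957, 0.291, 0.0]
wrist_force: [-0.5, -0.4, 0.5]
opening: -0.001
grasp_force: 0.0
```

```bash
python3 - <<'E'
from bench import sensors, vision
import cv2, numpy as np
o=sensors.get_obs();print(o["time_s"],o["eef_pos"],o["wrist_force"])
cv2.imwrite("pics/a6.png",vision.camera("top"))
E
```

```text
19.75 [0.47880795 0.31606555 0.14805027] [-0.52488385 -0.36821411  0.48529107]
```

View pics/a6.png

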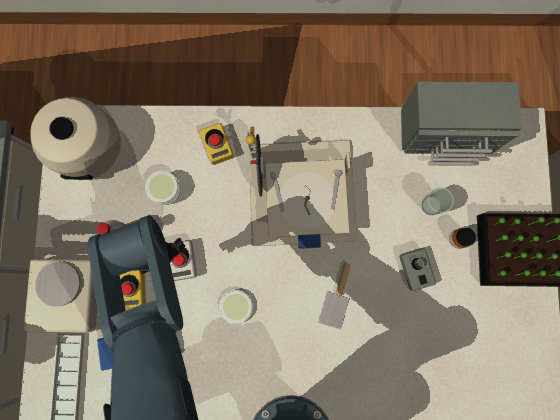

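The board lies flat (tab at (309,241)), the pawl is out, the button has sprung back at (180,259), and the other things stand where they were.

```bash
python3 -c "
from bench import ctrl; print(ctrl.hand_in())"
```

```text
the job is handed in; nothing more can be done
None
```

I raised the board until the pawl tipped out and lowered it flat, then pressed the shutter halfway, held it about a second, pressed it fully and let go; the job is handed in at about 20 s, and no verdict came back.

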